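Undo the mystery-thread mould clamp and slide the mould to its stop

TASK

The graphite bead mould is locked in the hold-down clamp, and nobody remembers whether its screw is right- or left-handed: nudge the lever to feel which way it gives, do not force it against the way it refuses, and swing it fully round so that the clamp's foot lifts out of the mould. Then slide the mould along its guides, under the strap, until it rests against the end stop. Leave the glass tumbler, jar and paperweight beside it where they stand.

Things in the scene. Friction and masses are not known exactly. Their poses are not given: they have to be found in the camera images.
- clamp: low steel hold-down clamp fixed to the bench. Origin on the bench under the screw axis; y runs along the two guide rails towards the end stop. Rails 14 mm high, inner faces 64 mm apart, y -110 to +115 mm. A strap (116 mm along x, 36 along y, underside 38, top 46 mm above the bench) spans the mould on two pillars (24 by 36 mm, at x = +-46 mm).
- end_stop (a point): centre of the end stop's inner face, at clamp (0, +115, 20) mm; the stop is a steel bar across the rails, 88 mm wide, 15 mm thick, 25 mm high.
- screw_axis (a point): point on the vertical screw axis, 60 mm above the bench, mid-height of the lever.
- lever_end (a point): middle of the lever's free end, 125 mm from the screw axis, 59 mm above the bench. The lever is a straight level steel bar 14 mm wide, 18 mm tall (50 to 68 mm above the bench) on a hub of 16 mm radius, top at 70 mm (the spindle in it reaches 73 mm, 85 mm when undone). At the start it points towards the end stop, within 0.3 rad.
- lever (a joint): lever turn in rad, 0 at its tight start, + anticlockwise from above. Only one way gives, to +1.7 or to -1.7: which one varies and cannot be seen. The giving way has a light drag (0.2 N m; 2 to 3 N at 90 mm) up to its end at 1.7 and stays where left. The refusing way meets, after 0.04 rad of play, a stiff spring stop (20 N m per rad; 10 N at 90 mm shifts it about 0.05 rad) and springs back.
- foot (a joint): lift of the clamp's foot in m: 0 tight, 0.012 fully undone; it follows the lever, 7 mm per rad, whichever way that turns. The foot is a steel rod of 18 mm diameter on the screw axis, standing 8 mm deep in the mould's round pocket at the start and clear of it from 1.15 rad of turn.
- mould: dark graphite mould, a block 60 (x) by 160 (y) by 30 mm (z), about 0.5 kg, loose on the bench between the rails (2 mm play each side). Origin: centre of its underside; y towards the stop. Round pocket 27 mm wide at y +30 mm, rectangular cavity at y -35 mm, both blind. It starts with its origin at clamp y -30 mm, its far-from-stop end at -110; against the stop the origin is at +35 mm.
- tumbler: glass tumbler, 60 mm wide, 65 mm high, standing near the clamp. Origin at the centre of its underside.
- jar: amber glass jar with a steel cap, 60 mm wide, 75 mm high. Origin at the centre of its underside.
- paperweight: green glass paperweight, 64 mm wide, 45 mm high. Origin at the centre of its underside.
Things that resemble listed ones, but are neither listed nor needed, are in the scene too. Leave any pink or purple look-alike of the mould alone.

How it is judged:
By the outcome, as a careful person would: the job done as asked, in the order asked, and still so for the second after the job is handed in, with the robot touching nothing.
It also fails if it takes over 54 s, if anything falls off the work surface, if the arm or the gripper's body presses on something with over 40 N, if the wrist force passes 120 N, or if a joint passes its speed limit or range.

ROBOT

A 6-joint arm with a two-finger parallel gripper is mounted at the origin on the work surface. World frame = base frame: x ahead of the robot, y to its left, z up, the work surface at z = 0. Lengths are in m, angles in rad, forces in N, time in s.
With the tool pointing down it reaches from about 0.375 to 0.975 m from the base axis. Payload 3.8 kg.
Tool frame: the origin (TCP) lies at the very end of the fingers, on their centre line; the grasp point (between the pads) lies 19 mm behind it; z points along the fingers, y is the line along which they close (so a half turn about z gives the same grasp; the last joint's range is limited). The gripper opens to 88 mm and grips with 3 to 60 N. Pads are 18 mm wide; open, the fingers measure 123 mm over their backs; the gripper's body (75 mm by 187 mm) begins 45 mm behind the grasp point.
Start: joints at [1.219, 0.264, 1.604, -0, 1.274, -0.037], TCP at [0.209, 0.642, 0.239] pointing down, gripper open.
Joint ranges: [-2.63, 2.63], [-0.94, 2.18], [0.31, 2.57], [-1.31, 4.45], [0, 2.66], [-2.55, 2.55]. Speed limits (rad/s): [2.57, 2.57, 3.14, 3.14, 3.14, 3.14].

INTERFACE

Orientations are given as a unit quaternion [w, x, y, z].
In Python, from rig import * gives the robot as it stands. The module is installed in compiled form; this text tells all that it offers.
- The arm moves only by the tool jog_arm, never from a script. Its argument "targets" is a list of rows, each a list of 7 numbers: the turn, a rotation vector about the tool's x, y, z each as a share of 45 degrees, from -1 to 1, then the shift along the tool's x, y, z each as a share of 0.4 m, from -1 to 1, then the opening, from -1 (shut) to 1 (fully open). A call has 1 to 10 rows; each row shifts and turns the commanded pose from where the row before left it, along the tool's axes as they then stand; what a row does not reach is not made up. A row lasts 1/8 s, in which the tool goes at most 62.5 mm and 10.7 degrees, less where a joint would pass 70% of its speed; a pose out of reach is approached as far as the arm can. A call with a number of a shift or a turn outside -1 to 1 is refused whole. A call with a gripper value outside its range is refused whole. The fingers move at their own pace and stop on an object; "newtons" is the grip in N (left out, the last holds). Time passes only in rows, so rows that do not move let the fingers close. It gives the time, the measured TCP pose, the force, the opening and the grip force at its end, in the units of the state.
- read_state(): the state, without advancing time (a new reading comes with each control period).
- snapshot(name): name is "scene" or "top" or "wrist"; returns a dict with "frame" (480x640x3 uint8, red, green, blue), "fx", "fy", "cx", "cy" (pixels), "R" (3x3) and "t" (3): a world point X has camera coordinates R X + t; the wrist camera has in their place "T_tool_cam" (4x4, takes a point from camera to tool coordinates, whose origin is the TCP and whose axes are the flange's). Camera axes: x right, y down, z forward; pixel columns grow to the right and rows downward; lengths in m; the calibration is good to about 2 mm. A picture is of the moment at which its call begins: read the wrist's pose just before it. There is no depth.
- close_job(): hands the job in; it is judged then, once.
The state is a dict: "t": time; "q": joint angles; "joint_velocities": joint speeds; "joint_efforts": joint torques, N m; "tool_pos": TCP position; "tool_rot": TCP orientation; "wrist_force": force on the tool from outside, world axes, zero at the start; "moment": the same for the moment, N m; "finger_gap": opening from 0.0 (shut) to 1.0 (fully open); "grip_force": force on a finger pad.
Only numpy, scipy, OpenCV 4.12 (cv2) and the standard library are available. Lean on these libraries where they do the work, as an engineer would, in place of code of your own. Each camera call takes 0.05 s, during which the arm holds its last target. There are 200 camera calls.

## Working session

There is one attempt and no reset: what is moved stays moved. The work goes in short steps, Python scripts to look and compute and a tool call to move; the robot and the scene stay as the last step left them, time stands still between calls to the robot, and variables do not carry over. Pictures are saved under pics/ and viewed, at most 10 in all, crops included, and the job is handed in when it is done.

Besides the shell and the picture viewer there is one more tool, called after "Request:" as name(argument=value, ...) on one line, values as JSON. jog_arm: Moves the arm, as the interface text tells. Its arguments: {"type":"object","properties":{"targets":{"type":"array"},"newtons":{"type":"number"}},"required":["targets"]}

```bash
mkdir -p pics; python3 - <<'E'
from rig import *
import cv2,pickle
s=read_state();print(s['t'],s['tool_pos'],s['tool_rot'],s['finger_gap'],s['wrist_force'])
d={}
for n in("top","scene"):
    d[n]=snapshot(n);cv2.imwrite(f"pics/{n}0.png",d[n]["frame"][:,:,::-1])
    print(n,{k:v for k,v in d[n].items() if k!="frame"})
pickle.dump(d,open("d.pkl","wb"))
E
```

```text
0.0 [0.20875594 0.64116086 0.23740012] [-2.00341367e-04  1.56729601e-01  9.87640935e-01 -1.08420148e-03] 1.002937668499798 [ 0.20685415 -0.37923776  0.839637  ]
top {'fx': 440.332811627206, 'fy': 440.332811627206, 'cx': 320.5733776959494, 'cy': 246.89795953316502, 'R': array([[ 0.06957423, -0.99757384,  0.00241967],
       [-0.97723841, -0.06864285, -0.2007318 ],
       [ 0.20041089,  0.01160116, -0.97964325]]), 't': array([0.01788884, 0.53487024, 0.81757672])}
scene {'fx': 492.29449387387217, 'fy': 492.29449387387217, 'cx': 321.65917174295123, 'cy': 243.0603852166258, 'R': array([[ 0.78910626,  0.6142537 , -0.00192231],
       [ 0.50742247, -0.65362187, -0.5615166 ],
       [-0.34617011,  0.44212084, -0.82746324]]), 't': array([-0.42472924, -0.16849241,  1.33296777])}
```

View pics/top0.png

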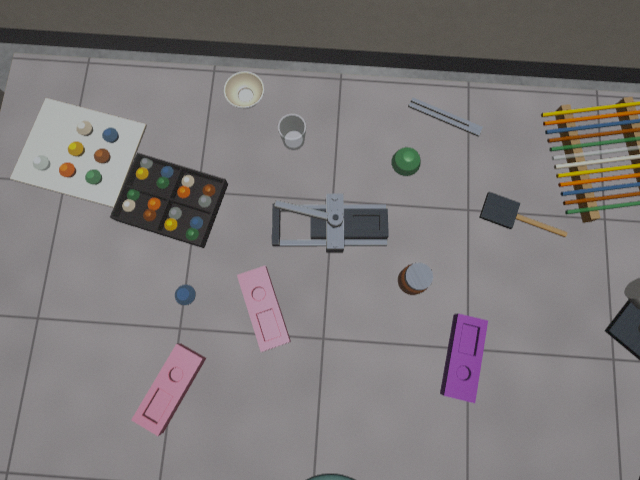

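View pics/scene0.png

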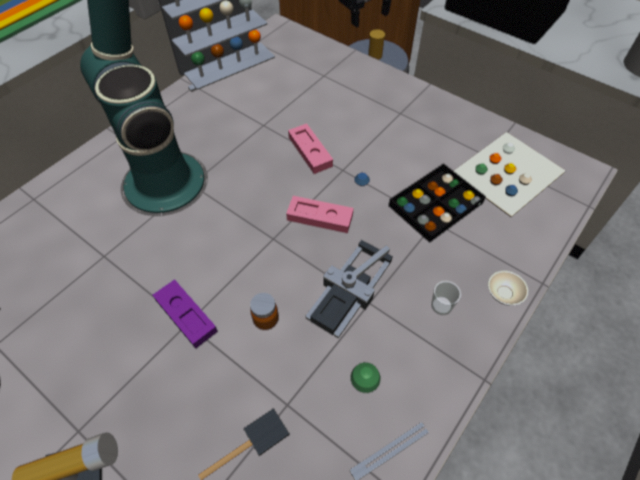

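The top view shows the clamp: hub near (336,217), lever end near (277,204), stop near x=276, mould end near x=388. The tumbler is at (292,132), the paperweight at (407,161) and the jar at (416,278).

```bash
cat > h.py <<'E'
import numpy as np
def ray(c,u,v,z):
    R,t=np.array(c["R"]),np.array(c["t"]);o=-R.T@t
    d=R.T@np.array([(u-c["cx"])/c["fx"],(v-c["cy"])/c["fy"],1]);return o+d*(z-o[2])/d[2]
def proj(c,X):
    p=np.array(c["R"])@X+c["t"];return np.array([c["cx"]+c["fx"]*p[0]/p[2],c["cy"]+c["fy"]*p[1]/p[2]])
E
python3 - <<'E'
import pickle,cv2
from h import *
d=pickle.load(open("d.pkl","rb"));c=d["top"]
f=c["frame"][110:300,255:445,::-1]
cv2.imwrite("pics/crop.png",cv2.resize(f,(570,570),interpolation=cv2.INTER_CUBIC))
for n,u,v,z in [("hub",336,217,.07),("leverend",275,204,.068),("stopL",276,224,.025),("mouldR",388,223,.03),("tumb",292,138,0),("paper",407,163,.02),("jarcap",419,276,.075)]: print(n,ray(c,u,v,z).round(4))
E
```

```text
hub [0.5912 0.0289 0.07  ]
leverend [0.61   0.1514 0.068 ]
stopL [0.5801 0.1509 0.025 ]
mouldR [ 0.5971 -0.0796  0.03  ]
tumb [0.7849 0.1362 0.    ]
paper [ 0.7355 -0.1165  0.02  ]
jarcap [ 0.4847 -0.1362  0.075 ]
```

View pics/crop.png

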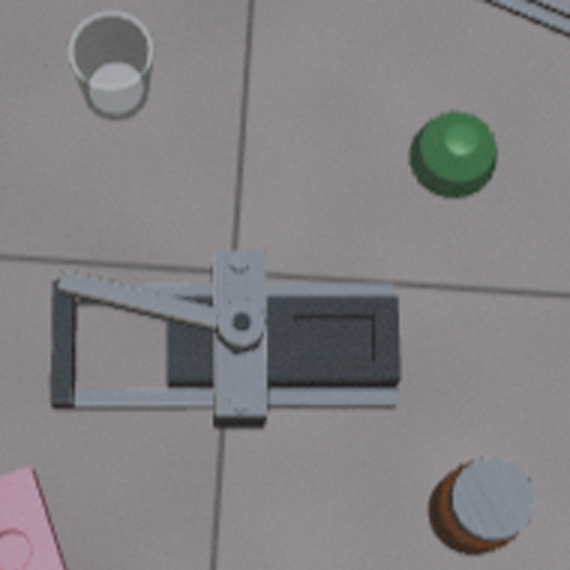

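```bash
python3 - <<'E'
import pickle
from h import *
d=pickle.load(open("d.pkl","rb"));c=d["top"]
def P(x,y,z): return ray(c,255+(x+.5)/3-.5,110+(y+.5)/3-.5,z)
pts=dict(spin=(242,321,.073),sTL=(215,252,.046),sTR=(265,252,.046),sBR=(267,415,.046),sBL=(214,415,.046),mTR=(398,296,.03),mBR=(399,383,.03),mTL=(168,296,.03),mBL=(168,384,.03),lev=(60,282,.068),stTL=(52,288,.025),stBL=(52,406,.025),stBR=(75,404,.025),
 tumTop=(111,53,.065),tumBot=(116,93,0),paper=(454,158,.015),jar=(492,499,.075))
for k,v in pts.items(): pts[k]=P(*v);print(k,pts[k].round(4))
print("strap c",np.mean([pts[k] for k in("sTL","sTR","sBR","sBL")],0))
print("strap w",np.linalg.norm(pts["sTL"]-pts["sBL"]),np.linalg.norm(pts["sTL"]-pts["sTR"]))
print("mould",np.linalg.norm(pts["mTL"]-pts["mTR"]),np.linalg.norm(pts["mBL"]-pts["mTL"]))
v=pts["mTL"]+pts["mBL"]-pts["mTR"]-pts["mBR"];print("yaw dir",np.degrees(np.arctan2(v[1],v[0])))
v=pts["stTL"]-pts["stBL"];print("stop x",np.degrees(np.arctan2(v[1],v[0])))
v=pts["sTL"]+pts["sTR"]-pts["sBL"]-pts["sBR"];print("strap x",np.degrees(np.arctan2(v[1],v[0])))
v=pts["lev"]-pts["spin"];print("lever",np.degrees(np.arctan2(v[1],v[0])),np.hypot(*v[:2]))
E
```

```text
spin [0.591  0.0303 0.073 ]
sTL [0.6459 0.0513 0.046 ]
sTR [0.6483 0.0172 0.046 ]
sBR [0.535  0.0091 0.046 ]
sBL [0.5325 0.0443 0.046 ]
mTR [ 0.6284 -0.077   0.03  ]
mBR [ 0.5668 -0.0801  0.03  ]
mTL [0.6172 0.0816 0.03  ]
mBL [0.5551 0.077  0.03  ]
lev [0.6106 0.1521 0.068 ]
stTL [0.6188 0.1628 0.025 ]
stBL [0.5353 0.1551 0.025 ]
stBR [0.5378 0.1395 0.025 ]
tumTop [0.7779 0.1323 0.065 ]
tumBot [0.7788 0.1327 0.    ]
paper [ 0.739  -0.1152  0.015 ]
jar [ 0.4847 -0.1356  0.075 ]
strap c [0.59044123 0.03046253 0.046     ]
strap w 0.11362830671012926 0.034166524586354934
mould 0.15899571796154632 0.06234146083893136
yaw dir 94.1524917721196
stop x 5.257704499275534
strap x 3.789363726231099
lever 80.85278838243583 0.1234411032247181
```

Request:
jog_arm(targets=[[0,0,0.225,0,0,0,-0.3],[0,0,0.225,0,0,0,-0.3],[0,0,0.225,0,0,0,-0.3],[0,0,0.225,0,0,0,-0.3],[0,0,0.225,0,0,0,-0.3],[0,0,0.225,0,0,0,-0.3],[0,0,0.225,0,0,0,-0.3],[0,0,0.225,0,0,0,-0.3]])

```text
t: 1.1
tool_pos: [0.2088, 0.6414, 0.2379]
tool_rot: [0.0, 0.763, 0.647, -0.001]
wrist_force: [-0.1, -0.4, 0.1]
finger_gap: 0.354
grip_force: 0.0
```

Request:
jog_arm(targets=[[0,0,0,-0.094,0.098,0,-0.3],[0,0,0,-0.094,0.098,0,-0.3],[0,0,0,-0.094,0.098,0,-0.3],[0,0,0,-0.094,0.098,0,-0.3],[0,0,0,-0.094,0.098,0,-0.3],[0,0,0,-0.094,0.098,0,-0.3],[0,0,0,-0.094,0.098,0,-0.3],[0,0,0,-0.094,0.098,0,-0.3],[0,0,0,-0.094,0.098,0,-0.3],[0,0,0,-0.094,0.098,0,-0.3]])

```text
t: 2.35
tool_pos: [0.5376, 0.2073, 0.2383]
tool_rot: [-0.0, 0.761, 0.649, -0.0]
wrist_force: [1.0, 0.2, 0.2]
finger_gap: 0.355
grip_force: 0.0
```

Request:
jog_arm(targets=[[0,0,0,-0.094,0.098,0,-0.3],[0,0,0,-0.09,0.098,0,-0.3],[0,0,0,0,0,0,-0.3]])

```text
t: 2.72
tool_pos: [0.6044, 0.1208, 0.2379]
tool_rot: [0.0, 0.762, 0.647, -0.001]
wrist_force: [0.1, -0.0, 1.0]
finger_gap: 0.352
grip_force: 0.0
```

```bash
python3 - <<'E'
from rig import *
import cv2,pickle,numpy as np
s=read_state();w=snapshot("wrist");pickle.dump((s,w),open("w1.pkl","wb"))
cv2.imwrite("pics/w1.png",w["frame"][:,:,::-1]);print(w["T_tool_cam"],w["fx"],w["cx"],w["cy"],s["tool_pos"],s["tool_rot"])
E
```

```text
[[-1.15763422e-03 -9.53193002e-01 -3.02360317e-01  7.92108623e-02]
 [ 9.99999249e-01 -9.81966535e-04 -7.32998696e-04  5.46134205e-04]
 [ 4.01781514e-04 -3.02360939e-01  9.53193423e-01 -1.45097093e-01]
 [ 0.00000000e+00  0.00000000e+00  0.00000000e+00  1.00000000e+00]] 364.46547325050034 319.53863345370496 244.6558066788647 [0.60440406 0.12078828 0.23793944] [ 1.72895574e-04  7.62083252e-01  6.47478829e-01 -5.03323793e-04]
```

View pics/w1.png

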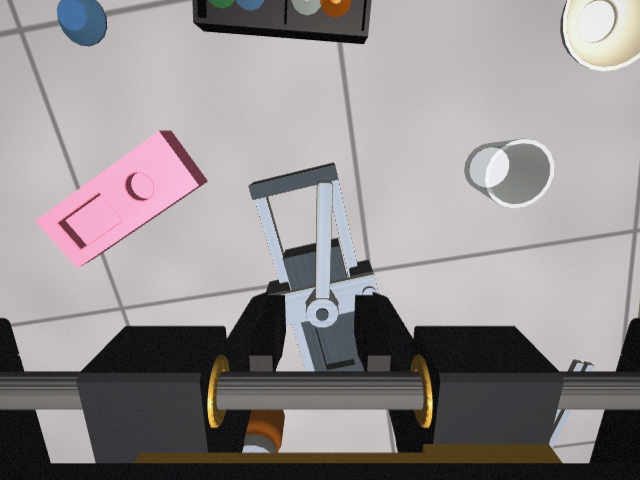

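The wrist view shows the lever running from the hub at (322,314) to its end at (325,184), between the fingers. I'll cast those two points as a cross-check.

```bash
cat >> h.py <<'E'
from scipy.spatial.transform import Rotation as Ro
def wcam(s,w):
    q=s["tool_rot"];Rt=Ro.from_quat([q[1],q[2],q[3],q[0]]).as_matrix();T=np.array(w["T_tool_cam"])
    A=Rt@T[:3,:3];o=Rt@T[:3,3]+s["tool_pos"];c=dict(w);c["R"]=A.T;c["t"]=-A.T@o;return c
E
python3 - <<'E'
import pickle
from h import *
s,w=pickle.load(open("w1.pkl","rb"));c=wcam(s,w)
h=ray(c,322,314,.073);e=ray(c,324.5,183,.068);print(h,e,np.degrees(np.arctan2(*(e-h)[1::-1])),np.linalg.norm((e-h)[:2]))
for n,u,v,z in[("stopL",249,186,.025),("stopR",336,165,.025),("stopLn",252,197,.025),("stopRn",339,178,.025)]:print(n,ray(c,u,v,z))
E
```

```text
[0.59258611 0.03310428 0.073     ] [0.61453426 0.15437299 0.068     ] 79.74121580774826 0.12323887599309392
stopL [0.54057014 0.1574237  0.025     ]
stopR [0.62775978 0.16353235 0.025     ]
stopLn [0.5411025  0.14632175 0.025     ]
stopRn [0.62878951 0.15077191 0.025     ]
```

Request:
jog_arm(targets=[[0,0,0,0,0.006,0.1,-0.3],[0,0,0,0,0,0.1,-0.3],[0,0,0,0,0,0.1,-0.3],[0,0,0,0,0,0.1,-0.3],[0,0,0,0,0,0.05,-0.3],[0,0,0,0,0,0,-0.3],[0,0,0,0,0,0,-0.3]])

```text
t: 3.65
tool_pos: [0.6065, 0.1242, 0.0604]
tool_rot: [0.001, 0.76, 0.649, 0.001]
wrist_force: [0.3, 0.1, -0.6]
finger_gap: 0.345
grip_force: 0.0
```

Request:
jog_arm(targets=[[0,0,0,0,-0.015,0,-0.3],[0,0,0,0,-0.005,0,-0.3],[0,0,0,0,0,0,-0.3]])

```text
t: 4.03
tool_pos: [0.5987, 0.125, 0.0602]
tool_rot: [0.001, 0.761, 0.649, 0.001]
wrist_force: [2.7, 0.6, 1.5]
finger_gap: 0.352
grip_force: 1.0
```

Request:
jog_arm(targets=[[0,0,0,0,-0.005,0.01,-0.3],[0,0,0,0,-0.005,0,-0.3],[0,0,0,0,0,0,-0.3]])

```text
t: 4.4
tool_pos: [0.595, 0.1254, 0.0551]
tool_rot: [0.001, 0.761, 0.649, 0.001]
wrist_force: [5.7, -0.8, 0.9]
finger_gap: 0.351
grip_force: 2.8
```

Request:
jog_arm(targets=[[0,0,0,0,0.03,0,-0.3],[0,0,0,0,0.02,0,-0.3],[0,0,0,0,0.0,0,-0.3]])

```text
t: 4.78
tool_pos: [0.6129, 0.122, 0.0538]
tool_rot: [-0.001, 0.761, 0.649, -0.001]
wrist_force: [-0.7, 0.9, -0.1]
finger_gap: 0.353
grip_force: 0.0
```

Request:
jog_arm(targets=[[0,0,0,0,0.01,0,-0.3],[0,0,0,0,0.01,0,-0.3],[0,0,0,0,0.0,0,-0.3]])

```text
t: 5.15
tool_pos: [0.6206, 0.121, 0.0541]
tool_rot: [-0.0, 0.761, 0.649, -0.001]
wrist_force: [-2.3, 0.3, -1.2]
finger_gap: 0.352
grip_force: 1.0
```

Request:
jog_arm(targets=[[0,0,0,0,0.01,0,-0.3],[0,0,0,0,0.01,0,-0.3],[0,0,0,0,0.0,0,-0.3]])

```text
t: 5.52
tool_pos: [0.6293, 0.1195, 0.0546]
tool_rot: [0.0, 0.761, 0.649, -0.0]
wrist_force: [-2.4, 0.6, -0.9]
finger_gap: 0.351
grip_force: 1.0
```

Request:
jog_arm(targets=[[0,0,0.15,0,0,0,-0.3],[0,0,0.15,0,0,0,-0.3],[0,0,0.167,-0.002,0.031,0,-0.3],[0,0,0.167,-0.002,0.031,0,-0.3],[0,0,0.167,-0.002,0.031,0,-0.3],[0,0,0.167,-0.002,0.031,0,-0.3]])

```text
t: 6.28
tool_pos: [0.6688, 0.0896, 0.0555]
tool_rot: [0.0, 0.948, 0.319, 0.0]
wrist_force: [-3.6, 0.5, 0.1]
finger_gap: 0.348
grip_force: 1.3
```

Request:
jog_arm(targets=[[0,0,0.167,-0.002,0.031,0,-0.3],[0,0,0.167,-0.002,0.031,0,-0.3],[0,0,0.167,-0.002,0.031,0,-0.3],[0,0,0.167,-0.002,0.031,0,-0.3],[0,0,0.167,-0.002,0.031,0,-0.3],[0,0,0.167,-0.002,0.031,0,-0.3],[0,0,0.167,-0.002,0.031,0,-0.3],[0,0,0,0,0,0,-0.3]])

```text
t: 7.28
tool_pos: [0.6856, 0.0065, 0.0557]
tool_rot: [0.0, 0.991, -0.132, 0.001]
wrist_force: [-0.3, 0.4, 0.3]
finger_gap: 0.351
grip_force: 0.0
```

Request:
jog_arm(targets=[[0,0,0.08,-0.001,0.015,0,-0.3],[0,0,0.04,-0.001,0.008,0,-0.3],[0,0,0,0,0,0,-0.3]])

```text
t: 7.65
tool_pos: [0.6821, -0.0011, 0.0556]
tool_rot: [-0.0, 0.984, -0.178, 0.001]
wrist_force: [0.5, 1.1, 0.3]
finger_gap: 0.349
grip_force: 0.7
```

Request:
jog_arm(targets=[[0,0,0.04,0,0.008,0,-0.3],[0,0,0,0,0,0,-0.3]])

```text
t: 7.9
tool_pos: [0.6802, -0.0042, 0.0551]
tool_rot: [-0.0, 0.981, -0.194, 0.0]
wrist_force: [1.8, 1.1, 1.1]
finger_gap: 0.353
grip_force: 1.0
```

Request:
jog_arm(targets=[[0,0,0,0,0.008,0,-0.3],[0,0,0,0,0,0,-0.3]])

```text
t: 8.15
tool_pos: [0.6797, -0.0054, 0.055]
tool_rot: [-0.002, 0.981, -0.194, 0.001]
wrist_force: [4.4, 7.9, 0.3]
finger_gap: 0.347
grip_force: 4.1
```

Request:
jog_arm(targets=[[0,0,0,0,0.006,0,-0.3],[0,0,0,0,0,0,-0.3]])

```text
t: 8.4
tool_pos: [0.6796, -0.0056, 0.055]
tool_rot: [-0.003, 0.981, -0.194, 0.002]
wrist_force: [7.4, 13.7, -1.7]
finger_gap: 0.351
grip_force: 7.3
```

The lever gives clockwise and has reached its end at about 1.7 rad. I'll back off, rise, turn the tool, and move behind the mould.

Request:
jog_arm(targets=[[0,0,0,0,-0.03,0,-0.3],[0,0,0,0,0,0,-0.3],[0,0,0,0,0,-0.08,-0.3],[0,0,0,0,0,-0.12,-0.3],[0,0,0,0,0,-0.05,-0.3],[0,0,0,0,0,0,-1]])

```text
t: 9.15
tool_pos: [0.6832, 0.0012, 0.1565]
tool_rot: [-0.0, 0.981, -0.194, 0.002]
wrist_force: [-0.1, -0.3, 0.9]
finger_gap: 0.262
grip_force: 0.0
```

Request:
jog_arm(targets=[[0,0,-0.233,0,0,0,-1],[0,0,-0.233,0,0,0,-1],[0,0,-0.233,0,0,0,-1],[0,0,-0.233,0,0,0,-1],[0,0,-0.233,0,0,0,-1],[0,0,-0.233,0,0,0,-1],[0,0,-0.233,0,0,0,-1],[0,0,-0.233,0,0,0,-1],[0,0,-0.233,0,0,0,-1],[0,0,-0.233,0,0,0,-1]])

```text
t: 10.4
tool_pos: [0.6803, 0.0016, 0.1512]
tool_rot: [-0.002, 0.75, 0.661, -0.002]
wrist_force: [-0.3, -0.4, -0.1]
finger_gap: 0.009
grip_force: 0.0
```

Request:
jog_arm(targets=[[0,0,-0.233,0,0,0,-1],[0,0,0,-0.06,-0.056,0,-1],[0,0,0,-0.06,-0.056,0,-1],[0,0,0,-0.06,-0.056,0,-1],[0,0,0,-0.07,-0.056,0,-1],[0,0,0,0,0,0,-1]])

```text
t: 11.15
tool_pos: [0.5947, -0.1041, 0.1517]
tool_rot: [-0.002, 0.69, 0.724, -0.002]
wrist_force: [0.6, 0.9, -0.2]
finger_gap: -0.001
grip_force: 0.0
```

```bash
python3 - <<'E'
from rig import *
import cv2,pickle,numpy as np
s=read_state();w=snapshot("wrist");pickle.dump((s,w),open("w2.pkl","wb"))
cv2.imwrite("pics/w2.png",w["frame"][:,:,::-1]);print(s["t"],s["tool_pos"],s["tool_rot"],s["q"])
E
```

```text
11.15 [ 0.59474781 -0.10411008  0.15174698] [-0.00211661  0.68975684  0.72403619 -0.00161915] [-2.14226119e-01  2.02186692e-01  1.84592626e+00 -6.33640641e-04
  1.09877962e+00 -2.62419755e-01]
```

View pics/w2.png

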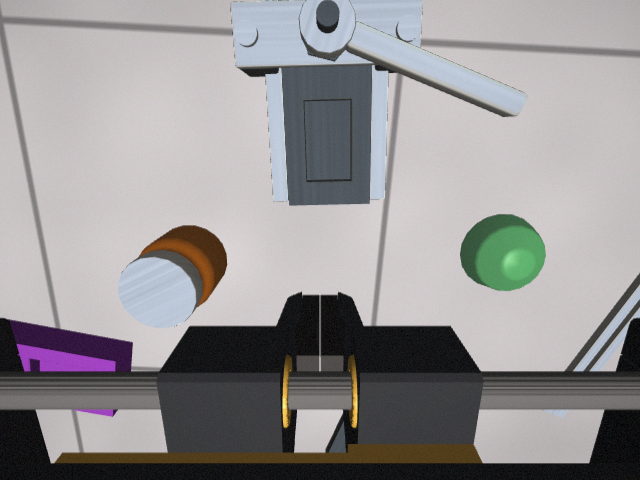

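The view shows the mould's near end at (290..370, 205), the rails beside it, and the lever swung to (520,100).

```bash
python3 - <<'E'
import pickle
from h import *
s,w=pickle.load(open("w2.pkl","rb"));c=wcam(s,w)
P=[ray(c,*p) for p in[(290,205,.03),(370,205,.03),(283,67,.03),(371,67,.03),(328,13,.083),(522,105,.059)]]
for p in P:print(p.round(4))
v=P[2]+P[3]-P[0]-P[1];print(np.degrees(np.arctan2(v[1],v[0])))
v=P[5]-P[4];print("lever",np.degrees(np.arctan2(v[1],v[0])))
m=(P[0]+P[1])/2;a=np.radians(2*np.degrees(np.arctan2(s["tool_rot"][2],s["tool_rot"][1])));x=np.array([np.cos(a),np.sin(a)]);y=np.array([x[1],-x[0]])
r=m[:2]-s["tool_pos"][:2];print("mould end in tool",r@x,r@y)
E
```

```text
[ 0.5715 -0.0798  0.03  ]
[ 0.6308 -0.0769  0.03  ]
[0.5647 0.0132 0.03  ]
[0.6232 0.0159 0.03  ]
[0.5928 0.0318 0.083 ]
[ 0.7135 -0.0053  0.059 ]
94.43485933319525
lever -17.064547596289273
mould end in tool 0.025443954055648428 0.007640370581033053
```

Request:
jog_arm(targets=[[0,0,-0.035,0,0.018,0,-1],[0,0,0,0,0,0.11,-1],[0,0,0,0,0,0.11,-1],[0,0,0,0,0,0.08,-1],[0,0,0,0,0,0.027,-1],[0,0,0,0,0,0,-1]])

```text
t: 11.95
tool_pos: [0.6053, -0.1017, 0.0233]
tool_rot: [-0.001, 0.678, 0.735, -0.0]
wrist_force: [0.1, 0.4, -0.1]
finger_gap: 0.008
grip_force: 0.0
```

Request:
jog_arm(targets=[[0,0,0,0.02,0,0,-1],[0,0,0,0.015,0,0,-1],[0,0,0,0.015,0,0,-1],[0,0,0,0,0,0,-1]])

```text
t: 12.45
tool_pos: [0.6049, -0.0825, 0.0254]
tool_rot: [0.001, 0.679, 0.735, 0.001]
wrist_force: [1.3, -3.2, 1.8]
finger_gap: 0.002
grip_force: 1.3
```

Request:
jog_arm(targets=[[0,0,0,0.012,0,0.01,-1],[0,0,0,0.016,0,0,-1],[0,0,0,0.016,0,0,-1],[0,0,0,0.016,0,0,-1]])

```text
t: 12.95
tool_pos: [0.6038, -0.0605, 0.0221]
tool_rot: [0.003, 0.679, 0.735, 0.0]
wrist_force: [1.3, -8.8, 6.6]
finger_gap: 0.008
grip_force: 4.4
```

Request:
jog_arm(targets=[[0,0,0,0.016,0,0.003,-1],[0,0,0,0.016,0,0,-1],[0,0,0,0.016,0,0,-1],[0,0,0,0.016,0,0,-1],[0,0,0,0,0,0,-1]])

```text
t: 13.58
tool_pos: [0.6021, -0.0344, 0.0211]
tool_rot: [0.003, 0.678, 0.735, 0.001]
wrist_force: [1.3, -6.4, 6.3]
finger_gap: 0.006
grip_force: 3.5
```

Request:
jog_arm(targets=[[0,0,0,0.012,0,0,-1],[0,0,0,0.012,0,0,-1],[0,0,0,0,0,0,-1]])

```text
t: 13.95
tool_pos: [0.6011, -0.0248, 0.0208]
tool_rot: [0.002, 0.679, 0.735, 0.001]
wrist_force: [1.0, -8.2, 6.4]
finger_gap: 0.008
grip_force: 3.6
```

Request:
jog_arm(targets=[[0,0,0,0.01,0,0,-1],[0,0,0,0.005,0,0,-1],[0,0,0,0,0,0,-1]])

```text
t: 14.32
tool_pos: [0.601, -0.0237, 0.0209]
tool_rot: [0.005, 0.678, 0.735, -0.002]
wrist_force: [0.1, -23.5, 5.8]
finger_gap: 0.008
grip_force: 12.1
```

The force rose to 23 N with no further travel, so the mould is against the stop. I'll back off and check.

Request:
jog_arm(targets=[[0,0,0,-0.02,0,0,-1],[0,0,0,-0.06,0,0,-1],[0,0,0,-0.08,0,0,-1],[0,0,0,0,0,-0.1,-1],[0,0,0,0,0,-0.12,-1],[0,0,0,-0.12,0,-0.1,-1],[0,0,0,-0.12,0,-0.05,-1],[0,0,0,0,0,0,-1]])

```text
t: 15.32
tool_pos: [0.6123, -0.1794, 0.1692]
tool_rot: [0.002, 0.68, 0.733, 0.001]
wrist_force: [0.3, 0.1, -0.4]
finger_gap: 0.005
grip_force: 0.0
```

```bash
python3 - <<'E'
from rig import *
import cv2
s=read_state();print(s["t"],s["tool_pos"],s["wrist_force"])
f=snapshot("top")["frame"][:,:,::-1]
cv2.imwrite("pics/end.png",cv2.resize(f[110:300,255:445],(570,570),interpolation=cv2.INTER_CUBIC))
E
```

```text
15.325 [ 0.61229298 -0.17940517  0.16918923] [ 0.26073335  0.11006473 -0.37043126]
```

View pics/end.png

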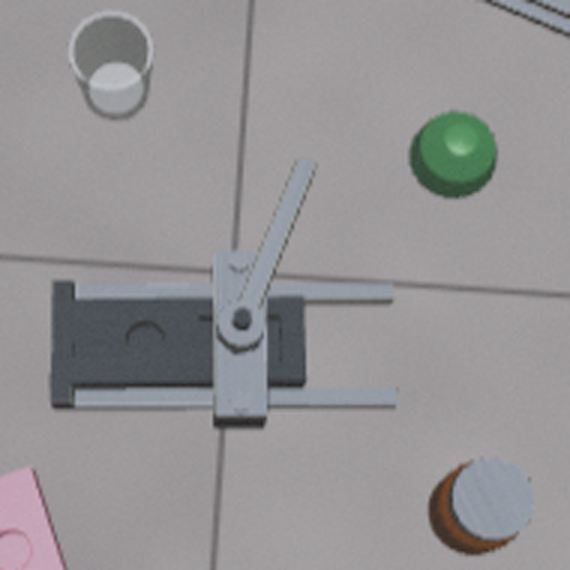

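The mould meets the stop at crop x≈75 with no gap. The lever is fully round, and the tumbler (112,65), paperweight (454,155) and jar (485,505) have not moved.

```bash
python3 -c "
from rig import *
print(close_job())"
```

```text
the job is handed in; nothing more can be done
None
```

The job is handed in: the lever gave clockwise and was swung fully round (about 1.7 rad), the mould rests against the end stop, and the glassware is where it stood; it took about 15 s of the 54 s.

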